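# Set up the bench banding wheel

## Task

Set up the banding wheel on its bench spindle from the bottom up: push the horseshoe riser flat along the bench, never lifting it, until the spindle stands fully home in its slot, then lower the wheel head over the spindle (hub up) onto the riser, and then the clamp collar (flange down) onto the hub, letting go of each only once it is down. Last, swing the gauge arm in to its stop so that its pointer stands over the spindle, and leave the other things on the bench where they are.

Things in the scene. Friction and masses are not known exactly. Their poses are not given: they have to be found in the camera images.
- spindle_foot (a point): foot of the fixed upright steel spindle (20 mm diameter, 100 mm tall, its top 11 mm tapering to 6 mm), on its axis at bench level. Its place and the yaw of its frame vary; the gauge post belongs to the same frame. In this frame the riser starts somewhere towards -y
- spindle_tip (a point): top of the spindle, on its axis, 100 mm above the bench
- riser_slot (a point): dark wooden horseshoe riser lying on the bench: a U 100 mm wide (its x), 95 mm long (its y) and 18 mm thick. The point is the seat of its slot, half-way up (9 mm): it meets the spindle axis when fully home. The slot is 30 mm wide and opens towards +y through a mouth flared to 56 mm; the prongs end 50 mm from the point at +y, the straight back edge lies 45 mm from it at -y
- riser: the riser as a whole, same axes, origin at the underside below the slot's seat. At the start its +y points roughly at the spindle. About 160 g, slides freely
- head_centre (a point): wheel head: a flat grey painted disc 150 mm across and 12 mm thick with an aluminium hub 44 mm across rising 50 mm from its middle (62 mm high over all), a 25 mm bore right through. The point is on the bore's axis half-way up, 31 mm above its underside; z is up along the bore.
- head: the wheel head as a whole, origin at the middle of its underside. Starts lying hub up on the bench; about 450 g. On the riser its underside is 18 mm above the bench
- collar_centre (a point): clamp collar: bare steel sleeve 44 mm across with a flange 64 mm across and 12 mm thick at its lower end, 50 mm high over all, a 25 mm bore right through. The point is on the bore's axis half-way up, 25 mm above its underside; z is up along the bore.
- collar: the clamp collar as a whole, origin at the middle of its underside. Starts standing flange down on the bench; about 280 g. On the hub its underside is 80 mm above the bench
- gauge_arm (a joint): angle of the gauge arm (rad): 0 at its stop, where the pointer stands over the spindle; it grows as the arm swings away, clockwise seen from above, up to 1.9. Seen from above, the arm lies at the direction from hinge to spindle, turned clockwise by this angle. It stays where it is left and takes about 1 to 2 N at mid-length to swing
- gauge_hinge (a point): hinge axis of the gauge arm on top of its fixed dark post (22 mm across), 134.5 mm from the spindle axis, 186 mm above the bench, at mid-height of the arm. The arm is a level aluminium bar 134.5 mm long, 12 mm wide and 22 mm high, spanning 175 to 197 mm above the bench; a 30 mm wide hub, up to 201 mm above the bench, sits on the post
- gauge_pointer (a point): lower tip of the pointer hanging from the free end of the gauge arm, 149 mm above the bench (26 mm below the bar)
- bowl: bystander: white ceramic bowl, 116 mm across, 50 mm high
- mug: bystander: terracotta mug, 76 mm across, 85 mm high
- brush: bystander: paint brush lying flat
- jar: bystander: lidded glaze jar, 72 mm across, 100 mm high
- rib: bystander: metal-bladed spatula lying flat

How it is judged (in metres and radians):
On the way, in this order (a step that is already met when the one before it is completed fails the run):
1. the spindle stands home in the riser's slot (within 8 mm), the riser flat on the bench (horizontal distance between riser_slot and spindle_foot below 0.008 m and height (world z) of riser_slot below 0.013 m and angle between riser_slot's own z axis and vertical below 0.08 rad), for 0.2 s.
2. the wheel head lies flat on the riser, centred on the spindle (all of step 1 and horizontal distance between head_centre and spindle_foot below 0.007 m and height (world z) of head_centre between 0.0445 and 0.0535 m and angle between head_centre's own z axis and vertical below 0.06 rad), for 0.2 s.
3. the clamp collar sits on the hub, centred on the spindle (all of step 2 and horizontal distance between collar_centre and spindle_foot below 0.007 m and height (world z) of collar_centre between 0.1 and 0.11 m and angle between collar_centre's own z axis and vertical below 0.08 rad), for 0.2 s.
4. the gauge arm is swung in to its stop, its pointer over the spindle (all of step 3 and value of joint gauge_arm below 0.08 rad), for 0.2 s.
At the end, for the whole second after the job is handed in: riser flat on the bench with its slot's seat within 8 mm of the spindle axis; head flat on it (underside 13.5 to 22.5 mm above the bench, within 7 mm of the axis); collar on the hub (underside 75 to 85 mm above the bench, within 7 mm of the axis); gauge arm within 0.08 rad of its stop; all at rest (all of step 4 and linear speed of each of riser, head, collar below 0.03 m/s and velocity of joint gauge_arm between -0.1 and 0.1 rad/s); the robot touches nothing.
It fails at once if the riser is lifted off the bench or tipped (height (world z) of riser_slot above 0.024 m or angle between riser_slot's own z axis and vertical above 0.3 rad).
It fails at once if the wheel head is dropped: it falls faster than 0.45 m/s (more than about 10 mm of free fall) with no finger on it (linear speed of head above 0.45 m/s and contact force between the fingers and head below 0.02 N).
It fails at once if the clamp collar is dropped: it falls faster than 0.45 m/s (more than about 10 mm of free fall) with no finger on it (linear speed of collar above 0.45 m/s and contact force between the fingers and collar below 0.02 N).
It fails at once if a bystander (bowl, mug, brush, jar, spatula) is moved more than 30 mm (distance of any of bowl, mug, brush, jar, rib from where it was at the start of the episode above 0.03 m).
It also fails if it takes over 72 s, if anything falls off the work surface, if the arm or the gripper's body presses on something with over 40 N, if the wrist force passes 120 N, or if a joint passes its speed limit or range.

## Robot

A 6-joint arm with a two-finger parallel gripper is mounted at the origin on the work surface. World frame = base frame: x ahead of the robot, y to its left, z up, the work surface at z = 0. Lengths are in m, angles in degrees, forces in N, time in s.
With the tool pointing down it reaches from about 0.25 to 0.725 m from the base axis. Payload 9.7 kg.
Tool frame: the origin (TCP) lies at the very end of the fingers, on their centre line; the grasp point (between the pads) lies 19 mm behind it; z points along the fingers, y is the line along which they close (so a half turn about z gives the same grasp; the last joint's range is limited). The gripper opens to 85 mm and grips with 20 to 120 N. Pads are 22 mm wide; open, the fingers measure 114 mm over their backs; the gripper's body (76 mm by 85 mm) begins 54 mm behind the grasp point. The pads swing forward as they close: fully open they stand 13 mm farther back than shut.
Start: joints at [63.025, 4.979, 10.078, 95.1, 0, 90], TCP at [0.249, 0.49, 0.231] pointing down, gripper open.
Joint ranges: [-179.16, 179.16], [-48.56, 103.87], [-65.8, 70.77], [-126.05, 130.52], [-82.76, 87.17], [-180, 180]. Speed limits (degrees/s): [127.2, 127.2, 147.25, 180, 180, 180].

## Interface

Orientations are given as [roll, pitch, yaw] about the fixed x, y, z axes, in that order (R = Rz(yaw) Ry(pitch) Rx(roll)).
In Python, from workcell import telemetry, optics, workorder gives the robot as it stands.
- The arm moves only by the shell command python3 -m handwheel 'ROWS' [FORCE]. ROWS is JSON, a list of rows, each an object of numbers: "tx", "ty", "tz": the shift along the tool's x, y, z in m; "ax", "ay", "az": the turn, a rotation vector about the tool's x, y, z in degrees; "jaw": the gripper command: -1 is shut, 1 is fully open, values between are in proportion. A call has exactly 10 rows; each row shifts and turns the commanded pose from where the row before left it, along the tool's axes as they then stand; what a row does not reach is not made up. A row lasts 1/8 s, in which the tool goes at most 62.5 mm and 10.7 degrees, less where a joint would pass 70% of its speed; a pose out of reach is approached as far as the arm can. A call is refused whole if a number of a shift passes 0.0625 or a number of a turn 10.7, either way. A call with a gripper value outside its range is refused whole. The fingers move at their own pace and stop on an object; FORCE is the grip in N (left out, the last holds). Time passes only in rows, so rows that do not move let the fingers close, or fill a call up. It gives the time, the measured TCP pose, the force, the opening and the grip force at its end, in the units of the state.
- telemetry.get_obs(): the state, without advancing time (a new reading comes with each control period).
- optics.camera(name): name is "side" or "top"; returns a dict with "color" (420x560x3 uint8, red, green, blue), "K" (3x3 intrinsics, pixels), "extrinsics" (4x4, takes a point from camera to world coordinates). Camera axes: x right, y down, z forward; pixel columns grow to the right and rows downward; lengths in m; the calibration is good to about 2 mm. A picture is of the moment at which its call begins. There is no depth.
- workorder.job_done(): hands the job in; it is judged then, once.
The state is a dict: "time": time; "q": joint angles; "qd": joint speeds; "joint_efforts": joint torques, N m; "ee_pos": TCP position; "tcp_rot": TCP orientation; "wrist_force": force on the tool from outside, world axes, zero at the start; "torque": the same for the moment, N m; "opening": finger opening in m; "grasp_force": force on a finger pad.
Only numpy, scipy, OpenCV 4.12 (cv2) and the standard library are available. Lean on these libraries where they do the work, as an engineer would, in place of code of your own. Each camera call takes 0.05 s, during which the arm holds its last target. There are 200 camera calls.

## Working session

There is one attempt and no reset: what is moved stays moved. The work goes in short steps, Python scripts to look and compute and a shell command to move; the robot and the scene stay as the last step left them, time stands still between calls to the robot, and variables do not carry over. Pictures are saved under pics/ and viewed, at most 10 in all, crops included, and the job is handed in when it is done.

```bash
mkdir -p pics; ls
cat > h.py <<'E'
import numpy as np, cv2
from workcell import telemetry, optics, workorder
def snap(name,fn):
    c=optics.camera(name); np.savez(f'pics/{fn}.npz',K=c['K'],E=c['extrinsics']); cv2.imwrite(f'pics/{fn}.png',c['color'][:,:,::-1]); return c
def ray(fn,u,v):
    d=np.load(f'pics/{fn}.npz'); r=d['E'][:3,:3]@np.linalg.inv(d['K'])@[u,v,1]; return d['E'][:3,3],r
def at(fn,u,v,z):
    o,r=ray(fn,u,v); return (o+r*(z-o[2])/r[2])
def proj(fn,p):
    d=np.load(f'pics/{fn}.npz'); q=np.linalg.inv(d['E'])@np.r_[p,1]; q=d['K']@q[:3]; return q[:2]/q[2]
E
python3 - <<'E'
from h import *
for n in('top','side'):
    c=snap(n,n+'0'); print(c['K'],c['extrinsics'])
    cv2.imwrite(f'pics/{n}0b.png',cv2.resize(cv2.imread(f'pics/{n}0.png'),(800,600),interpolation=cv2.INTER_CUBIC))
print(telemetry.get_obs())
E
```

```text
pics
[[400.01214197   0.         275.93372421]
 [  0.         400.01214197 211.9194456 ]
 [  0.           0.           1.        ]] [[-0.03885369 -0.97771039  0.20633175  0.31132182]
 [-0.99923586  0.03713698 -0.01218811 -0.03574646]
 [ 0.00425391 -0.20664763 -0.97840618  1.3191938 ]
 [ 0.          0.          0.          1.        ]]
[[450.0070974    0.         273.93325716]
 [  0.         450.0070974  215.16477901]
 [  0.           0.           1.        ]] [[ 0.9707699  -0.16559524  0.17373546  0.34145616]
 [-0.23906125 -0.6027567   0.76127136 -0.94885946]
 [-0.0213427  -0.78055274 -0.62472547  0.8409048 ]
 [ 0.          0.          0.          1.        ]]
{'time': 0.1, 'q': array([6.30247824e+01, 5.00618178e+00, 1.00409495e+01, 9.50988149e+01,
       6.84070152e-04, 8.99997623e+01]), 'qd': array([ 0.01958099, -0.0465979 ,  0.1921058 ,  0.06212421, -0.09407108,
       -0.0239697 ]), 'joint_efforts': array([ 1.26599671e-04, -5.21563947e+01,  4.65653229e+01,  1.60124648e-02,
        1.39933590e-05, -3.34099332e-05]), 'ee_pos': array([0.24939335, 0.48999334, 0.23068843]), 'tcp_rot': array([-1.79935953e+02, -6.84335401e-04,  1.53025019e+02]), 'wrist_force': array([ 0.47693378,  0.37471339, -0.49122916]), 'torque': array([-0.00277805,  0.03569782, -0.02183128]), 'grasp_force': 0.0, 'opening': 0.08518296150895449}
```

View pics/top0b.png

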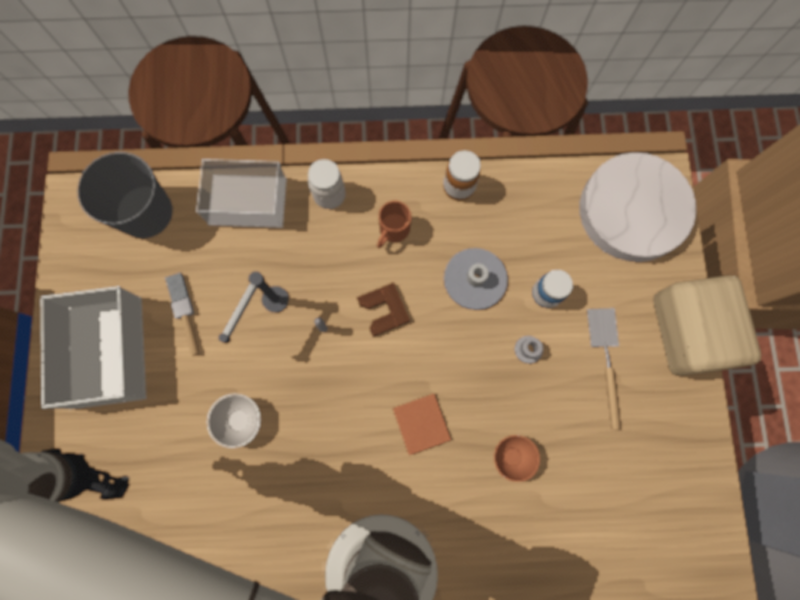

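View pics/side0b.png

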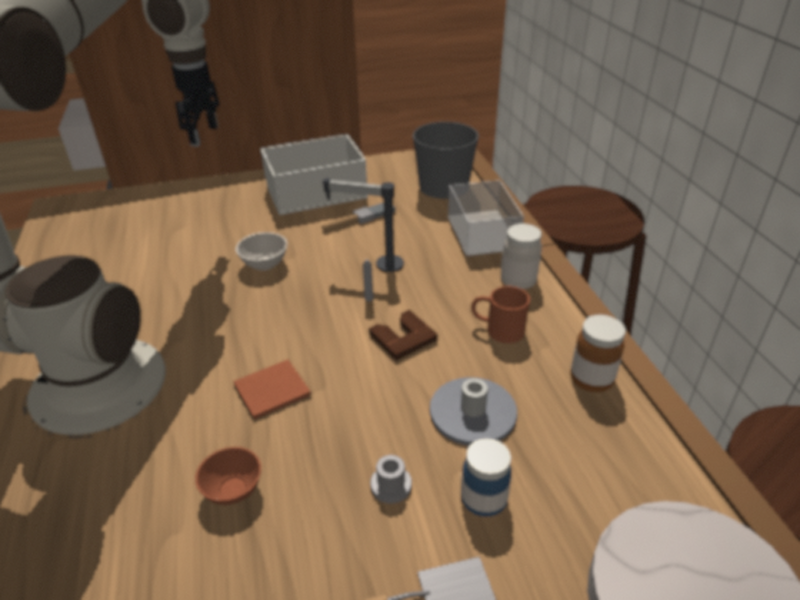

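The top view shows, in 800 px coordinates, the spindle at about (319,325), riser (386,310), head (476,278), collar (530,348), hinge (257,279) and arm tip (224,338). I'll enlarge both views next.

Run:
```python
import cv2
t=cv2.imread('pics/top0.png');s=cv2.imread('pics/side0.png')
cv2.imwrite('pics/t1.png',cv2.resize(t[165:275,145:305],(800,550),interpolation=cv2.INTER_CUBIC))
a=cv2.resize(t[165:265,300:400],(500,500),interpolation=cv2.INTER_CUBIC)
cv2.imwrite('pics/t2.png',a)
cv2.imwrite('pics/s1.png',cv2.resize(s[115:265,215:375],(800,600) if 0 else (640,600),interpolation=cv2.INTER_CUBIC))
```

```text
(no output)
```

View pics/t1.png

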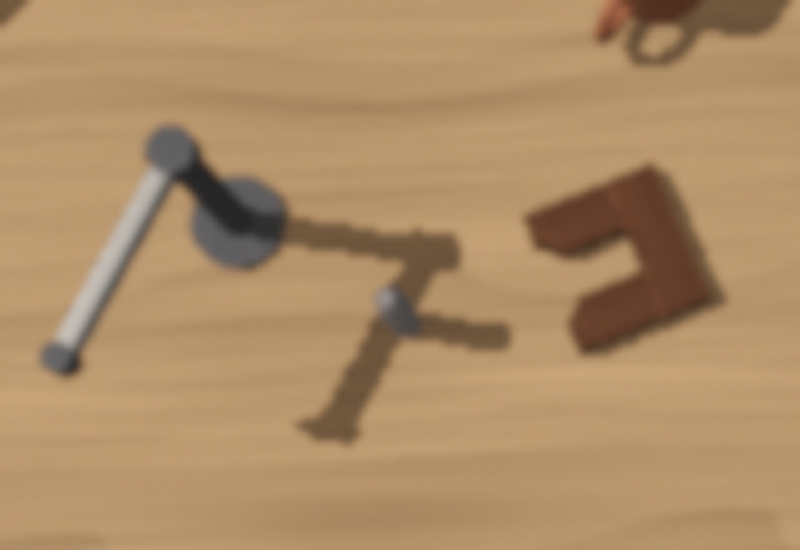

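View pics/t2.png

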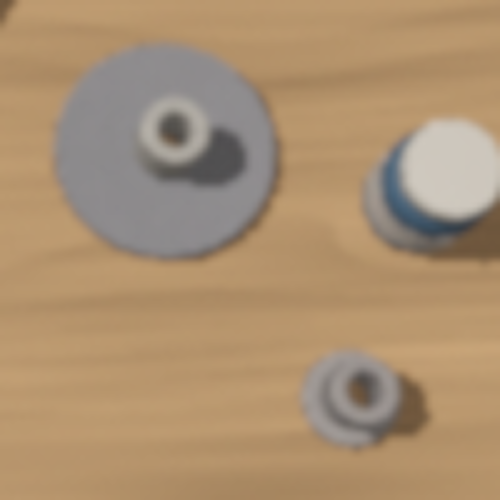

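View pics/s1.png

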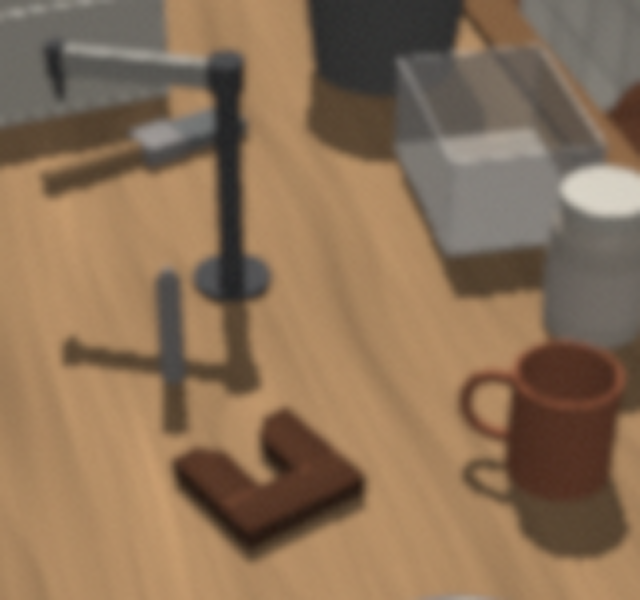

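```bash
cat >> h.py <<'E'
def T(u,v): return ((u+.5)/5-.5+145,(v+.5)/5-.5+165)
def T2(u,v): return ((u+.5)/5-.5+300,(v+.5)/5-.5+165)
def S(u,v): return ((u+.5)/4-.5+215,(v+.5)/4-.5+115)
E
python3 - <<'E'
from h import *
np.set_printoptions(precision=4,suppress=True)
P=lambda n,*a:print(n,at(*a)[:2])
P('tip','top0',*T(386,295),.098);P('foot','top0',*T(406,325),.0)
P('tip s','side0',*S(168,273),.1);P('foot s','side0',*S(174,380),.0)
P('hinge','top0',*T(170,148),.201);P('postbase','top0',*T(240,222),.008)
P('hinge s','side0',*S(227,58),.201);P('postbase s','side0',*S(232,278),.008)
P('armtip','top0',*T(60,354),.197);P('armtip s','side0',*S(55,45),.197)
for c in [(652,165),(716,298),(527,217),(585,352)]: P('riser','top0',*T(*c),.018)
for c in [(284,410),(362,482),(250,538),(176,460),(212,448)]: P('riser s','side0',*S(*c),.018)
P('seat region','top0',*T(640,262),.018)
P('disc','top0',*T2(166,150),.012);P('hub','top0',*T2(174,130),.062)
P('collar top','top0',*T2(363,391),.05);P('fl','top0',*T2(350,398),.012)
sc=.7
P('disc s','side0',473*sc,410*sc,.012);P('hub s','side0',474*sc,387*sc,.062)
P('col s','side0',391*sc,465*sc,.05)
E
```

```text
tip [0.5382 0.1181]
foot [0.5356 0.1174]
tip s [0.5349 0.1128]
foot s [0.5354 0.1148]
hinge [0.6099 0.2285]
postbase [0.6084 0.2267]
hinge s [0.6105 0.2329]
postbase s [0.6075 0.2236]
armtip [0.493  0.2902]
armtip s [0.4906 0.2972]
riser [ 0.6348 -0.0507]
riser [ 0.5428 -0.0895]
riser [0.6023 0.0338]
riser [ 0.5101 -0.0019]
riser s [0.6009 0.036 ]
riser s [ 0.6324 -0.0548]
riser s [ 0.5438 -0.0895]
riser s [0.5131 0.002 ]
riser s [0.5406 0.0081]
seat region [ 0.5689 -0.0402]
disc [ 0.6394 -0.246 ]
hub [ 0.64   -0.2441]
collar top [ 0.4666 -0.3549]
fl [ 0.4669 -0.3555]
disc s [ 0.6397 -0.2493]
hub s [ 0.6405 -0.2434]
col s [ 0.47   -0.3542]
```

The measurements fit the given sizes: hinge to spindle 134 mm, riser 98 mm wide, gauge arm at about 1.5 rad. The spindle is at about (0.536, 0.116), with the riser seat at about (0.5715, -0.029) and its +y heading 112°. The head is at (0.640, -0.245) and the collar at (0.467, -0.355). I'll push the riser along an arc with two spread fingers and the tool leaned back.

```bash
cat >> h.py <<'E'
from scipy.spatial.transform import Rotation as R
def plan(pos,yaw,tilt,n,start=None):
    """constant row (repeated n times) from start pose to target"""
    if start is None:
        o=telemetry.get_obs(); p0=o['ee_pos']; R0=R.from_euler('xyz',o['tcp_rot'],degrees=True)
    else: p0,R0=start
    R1=R.from_euler('zxy',[0,0,0]) if 0 else R.from_euler('z',yaw,degrees=True)*R.from_euler('x',180,degrees=True)*R.from_euler('y',tilt,degrees=True)
    w=(R0.inv()*R1).as_rotvec()/n; M=np.zeros((3,3))
    for k in range(n): M+=R.from_rotvec(k*w).as_matrix()
    t=np.linalg.solve(M,R0.inv().apply(np.array(pos)-p0))
    print(n,'rows t',t.round(4),'a',np.degrees(w).round(2)); return np.array(pos),R1
E
python3 - <<'E'
from h import *
y=np.radians(112.4); d=np.array([np.cos(y),np.sin(y)]); b=np.array([.5715,-.029])-.045*d
s=plan([*(b-.045*d),.15],112.4,15,18)
plan([*(b-.045*d),.007],112.4,15,6,s)
print(b-.045*d)
E
```

```text
18 rows t [-0.039  -0.0092 -0.0005] a [-0.3   0.8   2.24]
6 rows t [-0.0062 -0.      0.023 ] a [0. 0. 0.]
[ 0.60579633 -0.11220914]
```

```bash
R='{"tx":-0.039,"ty":-0.0092,"tz":-0.0005,"ax":-0.3,"ay":0.8,"az":2.24,"jaw":0.2}'; python3 -m handwheel '[{"tx":-0.039,"ty":-0.0092,"tz":-0.0005,"ax":-0.3,"ay":0.8,"az":2.24,"jaw":0.2},{"tx":-0.039,"ty":-0.0092,"tz":-0.0005,"ax":-0.3,"ay":0.8,"az":2.24,"jaw":0.2},{"tx":-0.039,"ty":-0.0092,"tz":-0.0005,"ax":-0.3,"ay":0.8,"az":2.24,"jaw":0.2},{"tx":-0.039,"ty":-0.0092,"tz":-0.0005,"ax":-0.3,"ay":0.8,"az":2.24,"jaw":0.2},{"tx":-0.039,"ty":-0.0092,"tz":-0.0005,"ax":-0.3,"ay":0.8,"az":2.24,"jaw":0.2},{"tx":-0.039,"ty":-0.0092,"tz":-0.0005,"ax":-0.3,"ay":0.8,"az":2.24,"jaw":0.2},{"tx":-0.039,"ty":-0.0092,"tz":-0.0005,"ax":-0.3,"ay":0.8,"az":2.24,"jaw":0.2},{"tx":-0.039,"ty":-0.0092,"tz":-0.0005,"ax":-0.3,"ay":0.8,"az":2.24,"jaw":0.2},{"tx":-0.039,"ty":-0.0092,"tz":-0.0005,"ax":-0.3,"ay":0.8,"az":2.24,"jaw":0.2},{"tx":-0.039,"ty":-0.0092,"tz":-0.0005,"ax":-0.3,"ay":0.8,"az":2.24,"jaw":0.2}]'
python3 - <<'E'
from h import *
s=plan([.606,-.112,.15],112.4,15,10)
E
```

```text
time: 1.35
ee_pos: [0.5036, 0.1832, 0.2091]
tcp_rot: [178.6, -8.4, 130.6]
wrist_force: [-0.5, 0.7, -0.7]
opening: 0.0511
grasp_force: 0.0
10 rows t [-0.0311 -0.0072 -0.0004] a [-0.23  0.63  1.79]
```

```bash
python3 -m handwheel '[{"tx":-0.031,"ty":-0.0072,"tz":-0.0004,"ax":-0.23,"ay":0.63,"az":1.8,"jaw":0.2},{"tx":-0.031,"ty":-0.0072,"tz":-0.0004,"ax":-0.23,"ay":0.63,"az":1.8,"jaw":0.2},{"tx":-0.031,"ty":-0.0072,"tz":-0.0004,"ax":-0.23,"ay":0.63,"az":1.8,"jaw":0.2},{"tx":-0.031,"ty":-0.0072,"tz":-0.0004,"ax":-0.23,"ay":0.63,"az":1.8,"jaw":0.2},{"tx":-0.031,"ty":-0.0072,"tz":-0.0004,"ax":-0.23,"ay":0.63,"az":1.8,"jaw":0.2},{"tx":-0.031,"ty":-0.0072,"tz":-0.0004,"ax":-0.23,"ay":0.63,"az":1.8,"jaw":0.2},{"tx":-0.031,"ty":-0.0072,"tz":-0.0004,"ax":-0.23,"ay":0.63,"az":1.8,"jaw":0.2},{"tx":-0.031,"ty":-0.0072,"tz":-0.0004,"ax":-0.23,"ay":0.63,"az":1.8,"jaw":0.2},{"tx":-0.031,"ty":-0.0072,"tz":-0.0004,"ax":-0.23,"ay":0.63,"az":1.8,"jaw":0.2},{"tx":-0.031,"ty":-0.0072,"tz":-0.0004,"ax":-0.23,"ay":0.63,"az":1.8,"jaw":0.2}]'
python3 - <<'E'
from h import *
s=plan([.606,-.112,.007],112.4,15,6)
E
```

```text
time: 2.6
ee_pos: [0.6056, -0.1106, 0.1505]
tcp_rot: [-179.9, -15.0, 112.3]
wrist_force: [0.0, 1.1, 1.0]
opening: 0.051
grasp_force: 0.0
6 rows t [-0.0064 -0.      0.023 ] a [-0.01  0.   -0.01]
```

```bash
python3 -m handwheel '[{"tx":-0.0055,"tz":0.0197,"jaw":0.2},{"tx":-0.0055,"tz":0.0197,"jaw":0.2},{"tx":-0.0055,"tz":0.0197,"jaw":0.2},{"tx":-0.0055,"tz":0.0197,"jaw":0.2},{"tx":-0.0055,"tz":0.0197,"jaw":0.2},{"tx":-0.0055,"tz":0.0197,"jaw":0.2},{"tx":-0.0055,"tz":0.0197,"jaw":0.2},{"jaw":0.2},{"jaw":0.2},{"jaw":0.2}]'
python3 - <<'E'
from h import *
def seat2tcp(s,h,off): 
    h=np.radians(h);return s-(.045+off)*np.array([np.cos(h),np.sin(h)])
s0=np.array([.5715,-.029]); f=np.array([.536,.116])
# contact pose, then arc: TCP end pose heading 95.2
off=.013
st=plan([*seat2tcp(s0,112.4,off),.007],112.4,15,4)
ps=[(s0+(f-s0)*0,112.4)]
st=plan([*seat2tcp(f,95.2,off),.007],95.2,15,20,st)
print(seat2tcp(s0,112.4,off),seat2tcp(f,95.2,off))
E
```

```text
4 rows t [-0.0019 -0.0001  0.0366] a [-0.01  0.   -0.02]
20 rows t [ 0.0072 -0.0008  0.0019] a [-0.22 -0.    0.83]
[ 0.59360208 -0.08262367] [0.54125669 0.0582387 ]$[0]: bad value
```

```bash
python3 -m handwheel '[{"tx":-0.0055,"ty":0,"tz":0.0197,"ax":0,"ay":0,"az":0,"jaw":0.2},{"tx":-0.0055,"ty":0,"tz":0.0197,"ax":0,"ay":0,"az":0,"jaw":0.2},{"tx":-0.0055,"ty":0,"tz":0.0197,"ax":0,"ay":0,"az":0,"jaw":0.2},{"tx":-0.0055,"ty":0,"tz":0.0197,"ax":0,"ay":0,"az":0,"jaw":0.2},{"tx":-0.0055,"ty":0,"tz":0.0197,"ax":0,"ay":0,"az":0,"jaw":0.2},{"tx":-0.0055,"ty":0,"tz":0.0197,"ax":0,"ay":0,"az":0,"jaw":0.2},{"tx":-0.0055,"ty":0,"tz":0.0197,"ax":0,"ay":0,"az":0,"jaw":0.2},{"tx":0,"ty":0,"tz":0,"ax":0,"ay":0,"az":0,"jaw":0.2},{"tx":0,"ty":0,"tz":0,"ax":0,"ay":0,"az":0,"jaw":0.2},{"tx":0,"ty":0,"tz":0,"ax":0,"ay":0,"az":0,"jaw":0.2}]'
python3 - <<'E'
from h import *
c=snap('side','side1')
im=cv2.imread('pics/side1.png'); q=proj('side1',[.59,-.06,.02]); print(q)
u,v=int(q[0]),int(q[1]); cv2.imwrite('pics/s2.png',cv2.resize(im[v-75:v+60,u-90:u+90],(800,600),interpolation=cv2.INTER_CUBIC)); print(u-90,v-75)
E
```

```text
time: 3.85
ee_pos: [0.6067, -0.1113, 0.0091]
tcp_rot: [179.9, -14.9, 112.4]
wrist_force: [0.2, -0.7, 0.2]
opening: 0.0513
grasp_force: 0.0
[290.83834572 238.46885667]
200 163
```

View pics/s2.png

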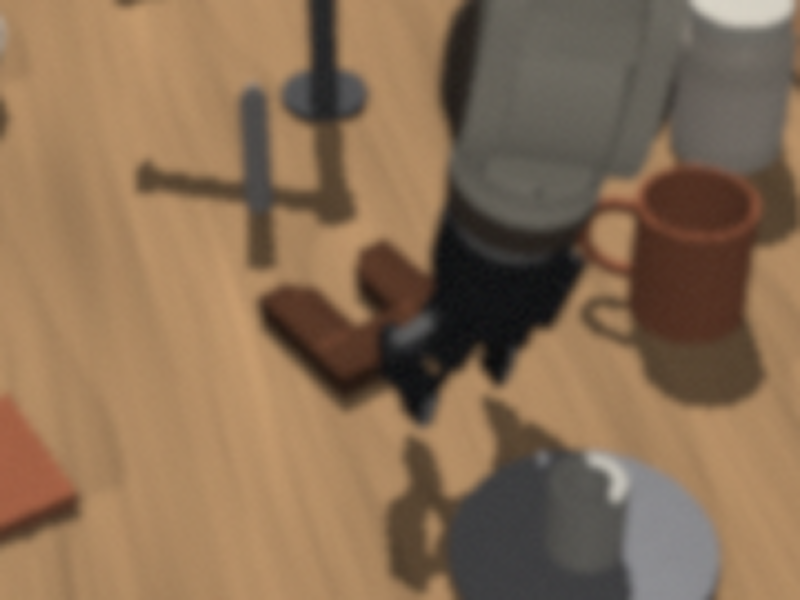

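The fingers stand behind the riser, with tips at crop pixels (425,420) and (500,380), slightly above the bench and leaning back as planned. I'll start the push now.

Run:
```python
from h import *
def seat2tcp(s,h,off): 
    h=np.radians(h);return s-(.045+off)*np.array([np.cos(h),np.sin(h)])
s0=np.array([.5715,-.029]); f=np.array([.536,.116]); off=.013
st=plan([*seat2tcp(s0,112.4,off),.006],112.4,15,4)
for k,n in((.5,10),(.8,6),(.95,6)):
    h=112.4-17.2*k; a=np.radians(103.8+8.6*(1-k)); 
    # arc point: chord of partial arc
    L=2*.498*np.sin(np.radians(8.6*k)); s=s0+L*np.array([np.cos(a),np.sin(a)])
    print(s,h); st=plan([*seat2tcp(s,h,off),.006],h,15,n,st)
```

```text
4 rows t [ 0.0074 -0.0003  0.0027] a [0.01 0.03 0.  ]
[0.54829905 0.04198339] 103.80000000000001
10 rows t [ 0.0072 -0.0008  0.0019] a [-0.22 -0.    0.83]
[0.53957536 0.0859607 ] 98.64
6 rows t [ 0.0072 -0.0008  0.0019] a [-0.22 -0.    0.83]
[0.5367068  0.10819925] 96.06
6 rows t [ 0.0036 -0.0004  0.001 ] a [-0.11  0.    0.42]
```

```bash
python3 -m handwheel '[{"tx":0.0074,"ty":-0.0003,"tz":0.0027,"ax":0,"ay":0,"az":0,"jaw":0.2},{"tx":0.0074,"ty":-0.0003,"tz":0.0027,"ax":0,"ay":0,"az":0,"jaw":0.2},{"tx":0.0074,"ty":-0.0003,"tz":0.0027,"ax":0,"ay":0,"az":0,"jaw":0.2},{"tx":0.0074,"ty":-0.0003,"tz":0.0027,"ax":0,"ay":0,"az":0,"jaw":0.2},{"tx":0.0072,"ty":-0.0008,"tz":0.0019,"ax":-0.22,"ay":0,"az":0.83,"jaw":0.2},{"tx":0.0072,"ty":-0.0008,"tz":0.0019,"ax":-0.22,"ay":0,"az":0.83,"jaw":0.2},{"tx":0.0072,"ty":-0.0008,"tz":0.0019,"ax":-0.22,"ay":0,"az":0.83,"jaw":0.2},{"tx":0.0072,"ty":-0.0008,"tz":0.0019,"ax":-0.22,"ay":0,"az":0.83,"jaw":0.2},{"tx":0.0072,"ty":-0.0008,"tz":0.0019,"ax":-0.22,"ay":0,"az":0.83,"jaw":0.2},{"tx":0.0072,"ty":-0.0008,"tz":0.0019,"ax":-0.22,"ay":0,"az":0.83,"jaw":0.2}]'
python3 -m handwheel '[{"tx":0.0072,"ty":-0.0008,"tz":0.0019,"ax":-0.22,"ay":0,"az":0.83,"jaw":0.2},{"tx":0.0072,"ty":-0.0008,"tz":0.0019,"ax":-0.22,"ay":0,"az":0.83,"jaw":0.2},{"tx":0.0072,"ty":-0.0008,"tz":0.0019,"ax":-0.22,"ay":0,"az":0.83,"jaw":0.2},{"tx":0.0072,"ty":-0.0008,"tz":0.0019,"ax":-0.22,"ay":0,"az":0.83,"jaw":0.2},{"tx":0,"ty":0,"tz":0,"ax":0,"ay":0,"az":0,"jaw":0.2},{"tx":0,"ty":0,"tz":0,"ax":0,"ay":0,"az":0,"jaw":0.2},{"tx":0,"ty":0,"tz":0,"ax":0,"ay":0,"az":0,"jaw":0.2},{"tx":0,"ty":0,"tz":0,"ax":0,"ay":0,"az":0,"jaw":0.2},{"tx":0,"ty":0,"tz":0,"ax":0,"ay":0,"az":0,"jaw":0.2},{"tx":0,"ty":0,"tz":0,"ax":0,"ay":0,"az":0,"jaw":0.2}]'
python3 - <<'E'
from h import *
for n,p in(('side',[.55,.06,.02]),('top',[.55,.06,.02])):
    c=snap(n,n+'2'); im=cv2.imread(f'pics/{n}2.png'); q=proj(n+'2',p); u,v=int(q[0]),int(q[1]); 
    cv2.imwrite(f'pics/{n}2c.png',cv2.resize(im[v-50:v+50,u-40:u+40],(400,500),interpolation=cv2.INTER_CUBIC)); print(n,u-40,v-50)
a=np.hstack([cv2.imread('pics/side2c.png'),cv2.imread('pics/top2c.png')]); cv2.imwrite('pics/b2.png',a)
E
```

```text
time: 5.15
ee_pos: [0.5729, -0.0419, 0.0054]
tcp_rot: [-180.0, -14.9, 107.2]
wrist_force: [1.1, -0.8, -1.2]
opening: 0.0514
grasp_force: 0.3
time: 6.4
ee_pos: [0.5618, -0.0147, 0.0054]
tcp_rot: [-180.0, -14.9, 103.8]
wrist_force: [0.4, 1.1, 1.1]
opening: 0.0511
grasp_force: 0.0
side 226 164
top 202 173
```

View pics/b2.png

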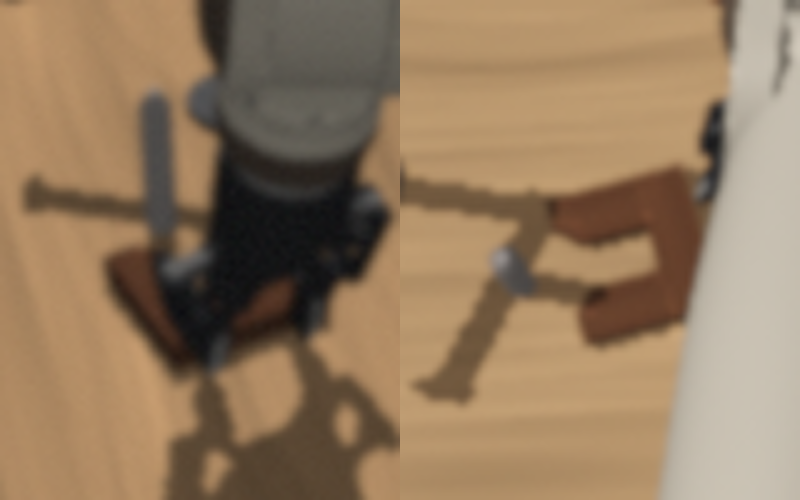

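Run:
```python
from h import *
for n,c in [('backL',(682,165)),('prongL',(548,202)),('prongR end',(586,344)),('inner seat',(655,255)),('tip prL in',(565,237)),('tipR in',(578,305))]:
    print(n,at('top2',(c[0]-400+.5)/5-.5+202,(c[1]+.5)/5-.5+173,.018)[:2].round(4))
print(telemetry.get_obs()['ee_pos'])
```

```text
backL [0.6095 0.007 ]
prongL [0.5877 0.0966]
prongR end [0.4918 0.0733]
inner seat [0.5492 0.0266]
tip prL in [0.5636 0.0858]
tipR in [0.5178 0.078 ]
[ 0.56181519 -0.01463612  0.00542879]
```

Run:
```python
from h import *
f=np.array([.536,.116]);h=np.radians(97)
plan([*(f-.0547*np.array([np.cos(h),np.sin(h)])),.0055],97,15,13)
```

```text
13 rows t [ 0.0058 -0.0004  0.0016] a [-0.14  0.    0.51]
```

```bash
python3 -m handwheel '[{"tx":0.0058,"ty":-0.0004,"tz":0.0016,"ax":-0.14,"ay":0,"az":0.51,"jaw":0.2},{"tx":0.0058,"ty":-0.0004,"tz":0.0016,"ax":-0.14,"ay":0,"az":0.51,"jaw":0.2},{"tx":0.0058,"ty":-0.0004,"tz":0.0016,"ax":-0.14,"ay":0,"az":0.51,"jaw":0.2},{"tx":0.0058,"ty":-0.0004,"tz":0.0016,"ax":-0.14,"ay":0,"az":0.51,"jaw":0.2},{"tx":0.0058,"ty":-0.0004,"tz":0.0016,"ax":-0.14,"ay":0,"az":0.51,"jaw":0.2},{"tx":0.0058,"ty":-0.0004,"tz":0.0016,"ax":-0.14,"ay":0,"az":0.51,"jaw":0.2},{"tx":0.0058,"ty":-0.0004,"tz":0.0016,"ax":-0.14,"ay":0,"az":0.51,"jaw":0.2},{"tx":0.0058,"ty":-0.0004,"tz":0.0016,"ax":-0.14,"ay":0,"az":0.51,"jaw":0.2},{"tx":0.0058,"ty":-0.0004,"tz":0.0016,"ax":-0.14,"ay":0,"az":0.51,"jaw":0.2},{"tx":0.0058,"ty":-0.0004,"tz":0.0016,"ax":-0.14,"ay":0,"az":0.51,"jaw":0.2}]'
python3 -m handwheel '[{"tx":0.0058,"ty":-0.0004,"tz":0.0016,"ax":-0.14,"ay":0,"az":0.51,"jaw":0.2},{"tx":0.004,"ty":-0.0003,"tz":0.0011,"ax":-0.14,"ay":0,"az":0.51,"jaw":0.2},{"tx":0.004,"ty":-0.0003,"tz":0.0011,"ax":-0.14,"ay":0,"az":0.51,"jaw":0.2},{"tx":0.002,"ty":0,"tz":0.0005,"ax":0,"ay":0,"az":0,"jaw":0.2},{"tx":0.001,"ty":0,"tz":0.0003,"ax":0,"ay":0,"az":0,"jaw":0.2},{"tx":0,"ty":0,"tz":0,"ax":0,"ay":0,"az":0,"jaw":0.2},{"tx":0,"ty":0,"tz":0,"ax":0,"ay":0,"az":0,"jaw":0.2},{"tx":0,"ty":0,"tz":0,"ax":0,"ay":0,"az":0,"jaw":0.2},{"tx":0,"ty":0,"tz":0,"ax":0,"ay":0,"az":0,"jaw":0.2},{"tx":0,"ty":0,"tz":0,"ax":0,"ay":0,"az":0,"jaw":0.2}]'
```

```text
time: 7.75
ee_pos: [0.5459, 0.0439, 0.005]
tcp_rot: [-180.0, -14.9, 98.5]
wrist_force: [-0.9, -1.9, 1.0]
opening: 0.0512
grasp_force: 0.7
time: 9.0
ee_pos: [0.5426, 0.0606, 0.0049]
tcp_rot: [180.0, -14.9, 96.9]
wrist_force: [0.9, 0.7, -0.2]
opening: 0.0511
grasp_force: 0.0
```

```bash
python3 -m handwheel '[{"tx":0.001,"ty":0,"tz":0.00027,"ax":0,"ay":0,"az":0,"jaw":0.2},{"tx":0.001,"ty":0,"tz":0.00027,"ax":0,"ay":0,"az":0,"jaw":0.2},{"tx":0.001,"ty":0,"tz":0.00027,"ax":0,"ay":0,"az":0,"jaw":0.2},{"tx":0,"ty":0,"tz":0,"ax":0,"ay":0,"az":0,"jaw":0.2},{"tx":0,"ty":0,"tz":0,"ax":0,"ay":0,"az":0,"jaw":0.2},{"tx":0,"ty":0,"tz":0,"ax":0,"ay":0,"az":0,"jaw":0.2},{"tx":0,"ty":0,"tz":0,"ax":0,"ay":0,"az":0,"jaw":0.2},{"tx":0,"ty":0,"tz":0,"ax":0,"ay":0,"az":0,"jaw":0.2},{"tx":0,"ty":0,"tz":0,"ax":0,"ay":0,"az":0,"jaw":0.2},{"tx":0,"ty":0,"tz":0,"ax":0,"ay":0,"az":0,"jaw":0.2}]'
```

```text
time: 10.25
ee_pos: [0.5422, 0.0637, 0.0048]
tcp_rot: [180.0, -14.9, 96.9]
wrist_force: [-0.1, 0.5, 0.0]
opening: 0.0514
grasp_force: 0.0
```

```bash
python3 -m handwheel '[{"tx":-0.0193,"ty":0,"tz":-0.0052,"ax":0,"ay":0,"az":0,"jaw":0.2},{"tx":-0.0193,"ty":0,"tz":-0.0052,"ax":0,"ay":0,"az":0,"jaw":0.2},{"tx":-0.0193,"ty":0,"tz":-0.0052,"ax":0,"ay":0,"az":0,"jaw":0.5},{"tx":-0.01,"ty":0,"tz":-0.04,"ax":0,"ay":0,"az":0,"jaw":1},{"tx":-0.01,"ty":0,"tz":-0.04,"ax":0,"ay":0,"az":0,"jaw":1},{"tx":-0.01,"ty":0,"tz":-0.04,"ax":0,"ay":-3,"az":0,"jaw":1},{"tx":-0.025,"ty":0,"tz":-0.04,"ax":0,"ay":-3,"az":0,"jaw":1},{"tx":-0.03,"ty":0.01,"tz":-0.01,"ax":0,"ay":-3,"az":0,"jaw":1},{"tx":-0.04,"ty":0.01,"tz":0,"ax":0,"ay":-3,"az":0,"jaw":1},{"tx":-0.04,"ty":0.01,"tz":0,"ax":0,"ay":-3,"az":0,"jaw":1}]'
python3 - <<'E'
from h import *
c=snap('top','top3')
print(plan([.640,-.245,.13],97,0,8)[0])
im=cv2.imread('pics/top3.png'); cv2.imwrite('pics/t3.png',cv2.resize(im[165:285,200:360],(800,600),interpolation=cv2.INTER_CUBIC))
E
```

```text
time: 11.5
ee_pos: [0.604, -0.1968, 0.1461]
tcp_rot: [-180.0, 0.2, 96.9]
wrist_force: [-0.5, 0.5, -0.6]
opening: 0.0854
grasp_force: 0.0
8 rows t [-0.0061  0.0037  0.0019] a [-0.    0.05 -0.02]
[ 0.64  -0.245  0.13 ]
```

View pics/t3.png

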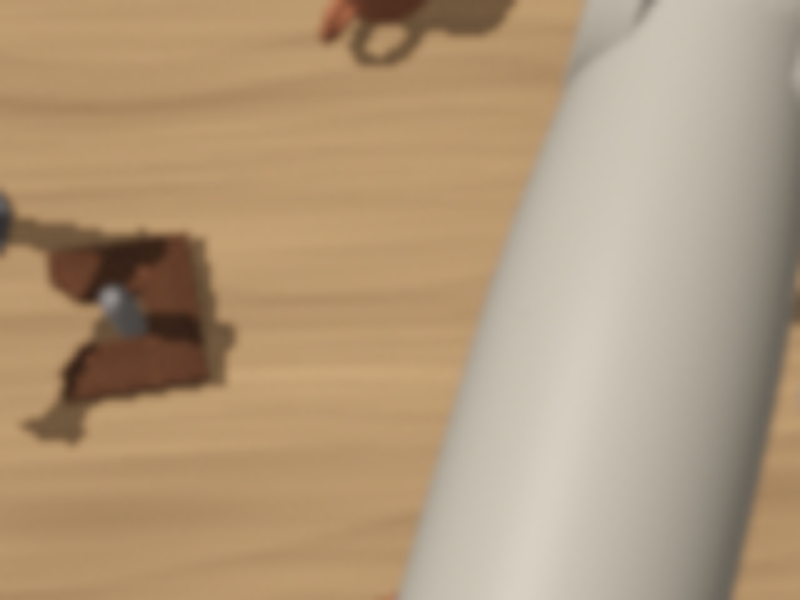

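Run:
```python
from h import *
A=lambda u,v,z:at('top3',(u+.5)/5-.5+200,(v+.5)/5-.5+165,z)[:2]
a,b,c,d=[A(*p,.018) for p in((187,236),(209,380),(50,256),(72,403))]
print(a,b,c,d,np.linalg.norm(a-b))
x=(a-b)/np.linalg.norm(a-b); y=np.array([-x[1],x[0]]); print('heading',np.degrees(np.arctan2(y[1],y[0])),'seat',(a+b)/2+.045*y)
print('tip',A(111,295,.098),'foot',A(132,326,.009))
```

```text
[0.59104165 0.07733216] [0.4941207  0.06475175] [0.58093271 0.16832805] [0.4824225  0.15443592] 0.09773401861811613
heading 97.39568217286748 seat [0.53678874 0.11566759]
tip [0.53824963 0.11813769] foot [0.53337664 0.11567759]
```

Riser measured in place: heading 97°, seat about (0.537, 0.116), which is within about 2 mm of the spindle. Next is the wheel head.

```bash
python3 -m handwheel '[{"tx":-0.0122,"ty":0.0074,"tz":0.0038,"ax":0,"ay":0,"az":0,"jaw":1},{"tx":-0.0122,"ty":0.0074,"tz":0.0038,"ax":0,"ay":0,"az":0,"jaw":1},{"tx":-0.0122,"ty":0.0074,"tz":0.0038,"ax":0,"ay":0,"az":0,"jaw":1},{"tx":-0.0122,"ty":0.0074,"tz":0.0038,"ax":0,"ay":0,"az":0,"jaw":1},{"tx":0,"ty":0,"tz":0,"ax":0,"ay":0,"az":0,"jaw":1},{"tx":0,"ty":0,"tz":0.02,"ax":0,"ay":0,"az":0,"jaw":1},{"tx":0,"ty":0,"tz":0.02,"ax":0,"ay":0,"az":0,"jaw":1},{"tx":0,"ty":0,"tz":0.02,"ax":0,"ay":0,"az":0,"jaw":1},{"tx":0,"ty":0,"tz":0.02,"ax":0,"ay":0,"az":0,"jaw":1},{"tx":0,"ty":0,"tz":0.02,"ax":0,"ay":0,"az":0,"jaw":1}]'
python3 -m handwheel '[{"tx":0,"ty":0,"tz":0.003,"ax":0,"ay":0,"az":0,"jaw":1},{"tx":0,"ty":0,"tz":0,"ax":0,"ay":0,"az":0,"jaw":0.2},{"tx":0,"ty":0,"tz":0,"ax":0,"ay":0,"az":0,"jaw":0},{"tx":0,"ty":0,"tz":0,"ax":0,"ay":0,"az":0,"jaw":-0.2},{"tx":0,"ty":0,"tz":0,"ax":0,"ay":0,"az":0,"jaw":-0.2},{"tx":0,"ty":0,"tz":0,"ax":0,"ay":0,"az":0,"jaw":-0.2},{"tx":0,"ty":0,"tz":0,"ax":0,"ay":0,"az":0,"jaw":-0.2},{"tx":0,"ty":0,"tz":0,"ax":0,"ay":0,"az":0,"jaw":-0.2},{"tx":0,"ty":0,"tz":0,"ax":0,"ay":0,"az":0,"jaw":-0.2},{"tx":0,"ty":0,"tz":0,"ax":0,"ay":0,"az":0,"jaw":-0.2}]' 60
```

```text
time: 12.8
ee_pos: [0.6391, -0.2391, 0.0299]
tcp_rot: [180.0, 0.1, 96.9]
wrist_force: [-0.1, -0.3, 0.9]
opening: 0.0852
grasp_force: 0.0
time: 14.05
ee_pos: [0.6399, -0.2395, 0.0295]
tcp_rot: [179.9, 0.1, 96.9]
wrist_force: [0.7, -0.3, 6.0]
opening: 0.0415
grasp_force: 62.4
```

```bash
python3 -m handwheel '[{"tx":0,"ty":0,"tz":-0.01,"ax":0,"ay":0,"az":0,"jaw":-0.2},{"tx":0,"ty":0,"tz":-0.02,"ax":0,"ay":0,"az":0,"jaw":-0.2},{"tx":0,"ty":0,"tz":-0.03,"ax":0,"ay":0,"az":0,"jaw":-0.2},{"tx":0,"ty":0,"tz":-0.03,"ax":0,"ay":0,"az":0,"jaw":-0.2},{"tx":0,"ty":0,"tz":-0.03,"ax":0,"ay":0,"az":0,"jaw":-0.2},{"tx":0,"ty":0,"tz":-0.017,"ax":0,"ay":0,"az":0,"jaw":-0.2},{"tx":0,"ty":0,"tz":0,"ax":0,"ay":0,"az":0,"jaw":-0.2},{"tx":0,"ty":0,"tz":0,"ax":0,"ay":0,"az":0,"jaw":-0.2},{"tx":0,"ty":0,"tz":0,"ax":0,"ay":0,"az":0,"jaw":-0.2},{"tx":0,"ty":0,"tz":0,"ax":0,"ay":0,"az":0,"jaw":-0.2}]'
python3 - <<'E'
from h import *
print(telemetry.get_obs()['wrist_force'])
plan([.536,.1205,.165],97,0,14)
E
```

```text
time: 15.3
ee_pos: [0.6388, -0.239, 0.1641]
tcp_rot: [-179.9, 0.0, 96.9]
wrist_force: [-0.1, 1.3, -4.3]
opening: 0.042
grasp_force: 61.7
[-0.1392889   1.3101999  -4.29074824]
14 rows t [ 0.0264 -0.0042 -0.0001] a [-0.  0. -0.]
```

```bash
python3 -m handwheel '[{"tx":0.0132,"ty":-0.0021,"tz":0,"ax":0,"ay":0,"az":0,"jaw":-0.2},{"tx":0.0264,"ty":-0.0042,"tz":0,"ax":0,"ay":0,"az":0,"jaw":-0.2},{"tx":0.0264,"ty":-0.0042,"tz":0,"ax":0,"ay":0,"az":0,"jaw":-0.2},{"tx":0.0264,"ty":-0.0042,"tz":0,"ax":0,"ay":0,"az":0,"jaw":-0.2},{"tx":0.0264,"ty":-0.0042,"tz":0,"ax":0,"ay":0,"az":0,"jaw":-0.2},{"tx":0.0264,"ty":-0.0042,"tz":0,"ax":0,"ay":0,"az":0,"jaw":-0.2},{"tx":0.0264,"ty":-0.0042,"tz":0,"ax":0,"ay":0,"az":0,"jaw":-0.2},{"tx":0.0264,"ty":-0.0042,"tz":0,"ax":0,"ay":0,"az":0,"jaw":-0.2},{"tx":0.0264,"ty":-0.0042,"tz":0,"ax":0,"ay":0,"az":0,"jaw":-0.2},{"tx":0.0264,"ty":-0.0042,"tz":0,"ax":0,"ay":0,"az":0,"jaw":-0.2}]'
python3 -m handwheel '[{"tx":0.0264,"ty":-0.0042,"tz":0,"ax":0,"ay":0,"az":0,"jaw":-0.2},{"tx":0.0264,"ty":-0.0042,"tz":0,"ax":0,"ay":0,"az":0,"jaw":-0.2},{"tx":0.0264,"ty":-0.0042,"tz":0,"ax":0,"ay":0,"az":0,"jaw":-0.2},{"tx":0.0264,"ty":-0.0042,"tz":0,"ax":0,"ay":0,"az":0,"jaw":-0.2},{"tx":0.0132,"ty":-0.0021,"tz":0,"ax":0,"ay":0,"az":0,"jaw":-0.2},{"tx":0,"ty":0,"tz":0,"ax":0,"ay":0,"az":0,"jaw":-0.2},{"tx":0,"ty":0,"tz":0,"ax":0,"ay":0,"az":0,"jaw":-0.2},{"tx":0,"ty":0,"tz":0,"ax":0,"ay":0,"az":0,"jaw":-0.2},{"tx":0,"ty":0,"tz":0,"ax":0,"ay":0,"az":0,"jaw":-0.2},{"tx":0,"ty":0,"tz":0,"ax":0,"ay":0,"az":0,"jaw":-0.2}]'
python3 - <<'E'
from h import *
o=[]
for n in('side','top'):
    c=snap(n,n+'4'); im=cv2.imread(f'pics/{n}4.png'); q=proj(n+'4',[.536,.116,.12]); u,v=int(q[0]),int(q[1]); print(n,u-40,v-50)
    o.append(cv2.resize(im[v-50:v+50,u-40:u+40],(400,500),interpolation=cv2.INTER_CUBIC))
cv2.imwrite('pics/b4.png',np.hstack(o))
E
```

```text
time: 16.55
ee_pos: [0.5684, 0.0065, 0.1649]
tcp_rot: [180.0, 0.0, 97.0]
wrist_force: [0.1, -0.1, -4.2]
opening: 0.0417
grasp_force: 61.6
time: 17.8
ee_pos: [0.5362, 0.1204, 0.1646]
tcp_rot: [180.0, 0.1, 96.9]
wrist_force: [-0.4, -0.8, -4.0]
opening: 0.042
grasp_force: 61.7
side 216 126
top 181 173
```

View pics/b4.png

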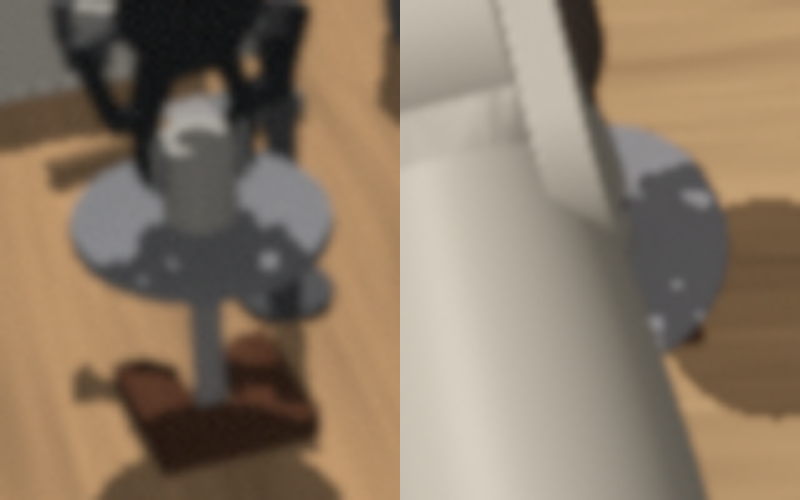

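Run:
```python
from h import *
t=np.linspace(0,2*np.pi,720)
def circ(fn,c,z,off,r=.075):
    q=np.array([proj(fn,[c[0]+r*np.cos(a),c[1]+r*np.sin(a),z]) for a in t]); return (q+.5-off)*5-.5
for z in(.135,.147):
  s=circ('side4',(.536,.116),z,np.array([216,126])); print('side z',z,'x',s[:,0].min(),s[:,0].max(),'y',s[:,1].min(),s[:,1].max())
  s=circ('top4',(.536,.116),z,np.array([181,173])); print('top x',s[:,0].min()+400,s[:,0].max()+400,'y',s[:,1].min(),s[:,1].max())
for z in(.02,.06,.1): print('spindle',z,(proj('side4',[.536,.116,z])+.5-[216,126])*5-.5)
for d in([.003,0,0],[0,.003,0]): print((proj('side4',np.array([.536,.116,.147])+d)-proj('side4',[.536,.116,.147]))*5,(proj('top4',np.array([.536,.116,.147])+d)-proj('top4',[.536,.116,.147]))*5)
```

```text
side z 0.135 x 71.55946575493172 334.31711717796344 y 163.28793817178433 308.10386663856815
top x 476.82783839953527 726.445640761437 y 126.50850115387396 371.83714694036894
side z 0.147 x 69.81232651786709 334.11612034330926 y 145.9219778637404 289.96236481083696
top x 472.97012703738596 725.0516372632723 y 121.71717189604163 369.3690418319477
spindle 0.02 [211.78117375 392.60899321]
spindle 0.06 [208.84104634 338.84425077]
spindle 0.1 [205.78851867 283.02409693]
[ 5.16204737 -0.77925464] [-0.05143429 -4.946052  ]
[-1.10059932 -2.76211056] [-5.0411107   0.18849092]
```

The head is level and its projected outline matches a centre over the spindle to about 1 mm in x and 2 mm in y. I'll lower it.

```bash
python3 -m handwheel '[{"tx":0,"ty":0,"tz":0.01,"ax":0,"ay":0,"az":0,"jaw":-0.2},{"tx":0,"ty":0,"tz":0.01,"ax":0,"ay":0,"az":0,"jaw":-0.2},{"tx":0,"ty":0,"tz":0.01,"ax":0,"ay":0,"az":0,"jaw":-0.2},{"tx":0,"ty":0,"tz":0.005,"ax":0,"ay":0,"az":0,"jaw":-0.2},{"tx":0,"ty":0,"tz":0.004,"ax":0,"ay":0,"az":0,"jaw":-0.2},{"tx":0,"ty":0,"tz":0.004,"ax":0,"ay":0,"az":0,"jaw":-0.2},{"tx":0,"ty":0,"tz":0.004,"ax":0,"ay":0,"az":0,"jaw":-0.2},{"tx":0,"ty":0,"tz":0.004,"ax":0,"ay":0,"az":0,"jaw":-0.2},{"tx":0,"ty":0,"tz":0,"ax":0,"ay":0,"az":0,"jaw":-0.2},{"tx":0,"ty":0,"tz":0,"ax":0,"ay":0,"az":0,"jaw":-0.2}]'
```

```text
time: 19.15
ee_pos: [0.5362, 0.1206, 0.1138]
tcp_rot: [180.0, 0.1, 96.9]
wrist_force: [0.2, 0.5, -4.1]
opening: 0.0419
grasp_force: 61.7
```

```bash
python3 -m handwheel '[{"tx":0,"ty":0,"tz":0.008,"ax":0,"ay":0,"az":0,"jaw":-0.2},{"tx":0,"ty":0,"tz":0.008,"ax":0,"ay":0,"az":0,"jaw":-0.2},{"tx":0,"ty":0,"tz":0.008,"ax":0,"ay":0,"az":0,"jaw":-0.2},{"tx":0,"ty":0,"tz":0.008,"ax":0,"ay":0,"az":0,"jaw":-0.2},{"tx":0,"ty":0,"tz":0.008,"ax":0,"ay":0,"az":0,"jaw":-0.2},{"tx":0,"ty":0,"tz":0.008,"ax":0,"ay":0,"az":0,"jaw":-0.2},{"tx":0,"ty":0,"tz":0.008,"ax":0,"ay":0,"az":0,"jaw":-0.2},{"tx":0,"ty":0,"tz":0.004,"ax":0,"ay":0,"az":0,"jaw":-0.2},{"tx":0,"ty":0,"tz":0,"ax":0,"ay":0,"az":0,"jaw":-0.2},{"tx":0,"ty":0,"tz":0,"ax":0,"ay":0,"az":0,"jaw":-0.2}]'
python3 -m handwheel '[{"tx":0,"ty":0,"tz":0.002,"ax":0,"ay":0,"az":0,"jaw":-0.2},{"tx":0,"ty":0,"tz":0.002,"ax":0,"ay":0,"az":0,"jaw":-0.2},{"tx":0,"ty":0,"tz":0.001,"ax":0,"ay":0,"az":0,"jaw":-0.2},{"tx":0,"ty":0,"tz":0.001,"ax":0,"ay":0,"az":0,"jaw":-0.2},{"tx":0,"ty":0,"tz":0,"ax":0,"ay":0,"az":0,"jaw":-0.2},{"tx":0,"ty":0,"tz":0,"ax":0,"ay":0,"az":0,"jaw":-0.2},{"tx":0,"ty":0,"tz":0,"ax":0,"ay":0,"az":0,"jaw":-0.2},{"tx":0,"ty":0,"tz":0,"ax":0,"ay":0,"az":0,"jaw":-0.2},{"tx":0,"ty":0,"tz":0,"ax":0,"ay":0,"az":0,"jaw":-0.2},{"tx":0,"ty":0,"tz":0,"ax":0,"ay":0,"az":0,"jaw":-0.2}]'
```

```text
time: 20.4
ee_pos: [0.5361, 0.1206, 0.0537]
tcp_rot: [180.0, 0.1, 96.9]
wrist_force: [-0.6, 2.3, -4.5]
opening: 0.0418
grasp_force: 61.7
time: 21.65
ee_pos: [0.5361, 0.1206, 0.0476]
tcp_rot: [180.0, 0.1, 96.9]
wrist_force: [1.7, 3.5, -4.9]
opening: 0.0419
grasp_force: 61.7
```

```bash
python3 -m handwheel '[{"tx":0.001,"ty":0,"tz":0.001,"ax":0,"ay":0,"az":0,"jaw":-0.2},{"tx":0.001,"ty":0,"tz":0.001,"ax":0,"ay":0,"az":0,"jaw":-0.2},{"tx":0,"ty":0,"tz":0.001,"ax":0,"ay":0,"az":0,"jaw":-0.2},{"tx":0,"ty":0,"tz":0,"ax":0,"ay":0,"az":0,"jaw":-0.2},{"tx":0,"ty":0,"tz":0,"ax":0,"ay":0,"az":0,"jaw":-0.2},{"tx":0,"ty":0,"tz":0,"ax":0,"ay":0,"az":0,"jaw":-0.2},{"tx":0,"ty":0,"tz":0,"ax":0,"ay":0,"az":0,"jaw":-0.2},{"tx":0,"ty":0,"tz":0,"ax":0,"ay":0,"az":0,"jaw":-0.2},{"tx":0,"ty":0,"tz":0,"ax":0,"ay":0,"az":0,"jaw":-0.2},{"tx":0,"ty":0,"tz":0,"ax":0,"ay":0,"az":0,"jaw":-0.2}]'
```

```text
time: 22.9
ee_pos: [0.5365, 0.1215, 0.0473]
tcp_rot: [179.9, 0.2, 96.9]
wrist_force: [-5.8, -5.2, 16.4]
opening: 0.0416
grasp_force: 64.0
```

```bash
python3 -m handwheel '[{"tx":0,"ty":0,"tz":-0.001,"ax":0,"ay":0,"az":0,"jaw":-0.1},{"tx":0,"ty":0,"tz":-0.0005,"ax":0,"ay":0,"az":0,"jaw":0.05},{"tx":0,"ty":0,"tz":0,"ax":0,"ay":0,"az":0,"jaw":0.2},{"tx":0,"ty":0,"tz":0,"ax":0,"ay":0,"az":0,"jaw":0.6},{"tx":0,"ty":0,"tz":0,"ax":0,"ay":0,"az":0,"jaw":1},{"tx":0,"ty":0,"tz":0,"ax":0,"ay":0,"az":0,"jaw":1},{"tx":0,"ty":0,"tz":-0.02,"ax":0,"ay":0,"az":0,"jaw":1},{"tx":0,"ty":0,"tz":-0.04,"ax":0,"ay":0,"az":0,"jaw":1},{"tx":0,"ty":0,"tz":-0.05,"ax":0,"ay":0,"az":0,"jaw":1},{"tx":0,"ty":0,"tz":-0.05,"ax":0,"ay":0,"az":0,"jaw":1}]'
python3 - <<'E'
from h import *
plan([.468,-.355,.12],97,0,16,(np.array([.5365,.1215,.21]),R.from_euler('xyz',[180,0,96.9],degrees=True)))
E
```

```text
time: 24.15
ee_pos: [0.5356, 0.1227, 0.2076]
tcp_rot: [180.0, 0.1, 96.9]
wrist_force: [0.7, 0.4, 0.2]
opening: 0.0855
grasp_force: 0.0
16 rows t [-0.029  -0.0079  0.0056] a [ 0.    0.   -0.01]
```

```bash
python3 -m handwheel '[{"tx":-0.029,"ty":-0.0079,"tz":0.0056,"ax":0,"ay":0,"az":0,"jaw":1},{"tx":-0.029,"ty":-0.0079,"tz":0.0056,"ax":0,"ay":0,"az":0,"jaw":1},{"tx":-0.029,"ty":-0.0079,"tz":0.0056,"ax":0,"ay":0,"az":0,"jaw":1},{"tx":-0.029,"ty":-0.0079,"tz":0.0056,"ax":0,"ay":0,"az":0,"jaw":1},{"tx":-0.029,"ty":-0.0079,"tz":0.0056,"ax":0,"ay":0,"az":0,"jaw":1},{"tx":-0.029,"ty":-0.0079,"tz":0.0056,"ax":0,"ay":0,"az":0,"jaw":1},{"tx":-0.029,"ty":-0.0079,"tz":0.0056,"ax":0,"ay":0,"az":0,"jaw":1},{"tx":-0.029,"ty":-0.0079,"tz":0.0056,"ax":0,"ay":0,"az":0,"jaw":1},{"tx":-0.029,"ty":-0.0079,"tz":0.0056,"ax":0,"ay":0,"az":0,"jaw":1},{"tx":-0.029,"ty":-0.0079,"tz":0.0056,"ax":0,"ay":0,"az":0,"jaw":1}]'
python3 -m handwheel '[{"tx":-0.029,"ty":-0.0079,"tz":0.0056,"ax":0,"ay":0,"az":0,"jaw":1},{"tx":-0.029,"ty":-0.0079,"tz":0.0056,"ax":0,"ay":0,"az":0,"jaw":1},{"tx":-0.029,"ty":-0.0079,"tz":0.0056,"ax":0,"ay":0,"az":0,"jaw":1},{"tx":-0.029,"ty":-0.0079,"tz":0.0056,"ax":0,"ay":0,"az":0,"jaw":1},{"tx":-0.029,"ty":-0.0079,"tz":0.0056,"ax":0,"ay":0,"az":0,"jaw":1},{"tx":-0.029,"ty":-0.0079,"tz":0.0056,"ax":0,"ay":0,"az":0,"jaw":1},{"tx":0,"ty":0,"tz":0,"ax":0,"ay":0,"az":0,"jaw":1},{"tx":0,"ty":0,"tz":0,"ax":0,"ay":0,"az":0,"jaw":1},{"tx":0,"ty":0,"tz":0,"ax":0,"ay":0,"az":0,"jaw":1},{"tx":0,"ty":0,"tz":0,"ax":0,"ay":0,"az":0,"jaw":1}]'
python3 - <<'E'
from h import *
o=[]
for n in('side','top'):
    c=snap(n,n+'5'); im=cv2.imread(f'pics/{n}5.png'); q=proj(n+'5',[.536,.116,.05]); u,v=int(q[0]),int(q[1]); print(n,u-40,v-50)
    o.append(cv2.resize(im[v-50:v+50,u-40:u+40],(400,500),interpolation=cv2.INTER_CUBIC))
cv2.imwrite('pics/b5.png',np.hstack(o))
plan([.468,-.355,.03],97,0,6)
E
```

```text
time: 25.4
ee_pos: [0.4922, -0.1757, 0.1503]
tcp_rot: [180.0, 0.1, 96.9]
wrist_force: [0.6, -0.1, -0.0]
opening: 0.0855
grasp_force: 0.0
time: 26.65
ee_pos: [0.4667, -0.3526, 0.1173]
tcp_rot: [180.0, 0.1, 97.0]
wrist_force: [-0.5, -0.5, -0.1]
opening: 0.0857
grasp_force: 0.0
side 217 146
top 184 176
6 rows t [-0.0004  0.0002  0.0145] a [ 0.    0.01 -0.  ]
```

View pics/b5.png

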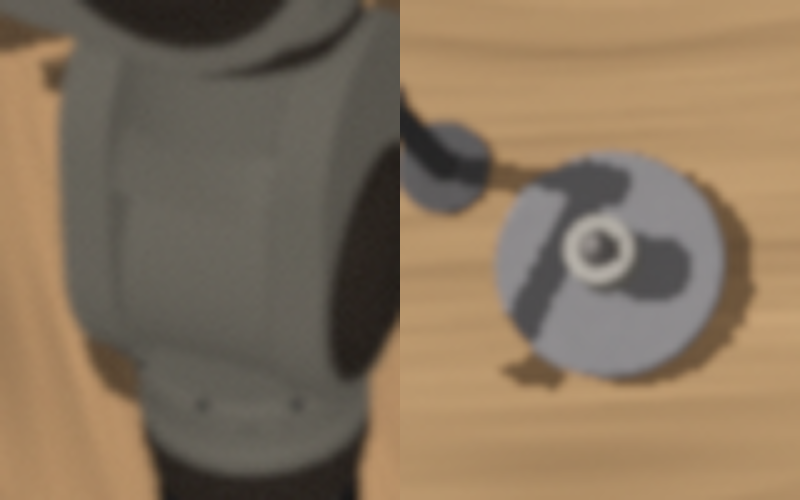

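```bash
python3 - <<'E'
from h import *
A=lambda u,v,z:at('top5',(u-400+.5)/5-.5+184,(v+.5)/5-.5+176,z)[:2].round(4)
print('disc',A(610,264,.03),'hub',A(598,249,.08),'tip',A(592,245,.1))
E
python3 -m handwheel '[{"tx":-0.0004,"ty":0.0002,"tz":0.0155,"ax":0,"ay":0,"az":0,"jaw":1},{"tx":-0.0004,"ty":0.0002,"tz":0.0155,"ax":0,"ay":0,"az":0,"jaw":1},{"tx":-0.0004,"ty":0.0002,"tz":0.0155,"ax":0,"ay":0,"az":0,"jaw":1},{"tx":-0.0004,"ty":0.0002,"tz":0.0155,"ax":0,"ay":0,"az":0,"jaw":1},{"tx":-0.0004,"ty":0.0002,"tz":0.0155,"ax":0,"ay":0,"az":0,"jaw":1},{"tx":0,"ty":0,"tz":0.01,"ax":0,"ay":0,"az":0,"jaw":1},{"tx":0,"ty":0,"tz":0,"ax":0,"ay":0,"az":0,"jaw":0.3},{"tx":0,"ty":0,"tz":0,"ax":0,"ay":0,"az":0,"jaw":0.1},{"tx":0,"ty":0,"tz":0,"ax":0,"ay":0,"az":0,"jaw":-0.2},{"tx":0,"ty":0,"tz":0,"ax":0,"ay":0,"az":0,"jaw":-0.2}]' 60
```

```text
disc [0.5345 0.1145] hub [0.5357 0.1161] tip [0.5347 0.1173]
time: 28.0
ee_pos: [0.4682, -0.3557, 0.0308]
tcp_rot: [179.9, 0.1, 96.9]
wrist_force: [-0.4, 0.7, 6.4]
opening: 0.0419
grasp_force: 61.1
```

```bash
python3 -m handwheel '[{"tx":0,"ty":0,"tz":-0.01,"ax":0,"ay":0,"az":0,"jaw":-0.2},{"tx":0,"ty":0,"tz":-0.02,"ax":0,"ay":0,"az":0,"jaw":-0.2},{"tx":0,"ty":0,"tz":-0.03,"ax":0,"ay":0,"az":0,"jaw":-0.2},{"tx":0,"ty":0,"tz":-0.03,"ax":0,"ay":0,"az":0,"jaw":-0.2},{"tx":0,"ty":0,"tz":-0.03,"ax":0,"ay":0,"az":0,"jaw":-0.2},{"tx":0,"ty":0,"tz":-0.018,"ax":0,"ay":0,"az":0,"jaw":-0.2},{"tx":0,"ty":0,"tz":0,"ax":0,"ay":0,"az":0,"jaw":-0.2},{"tx":0,"ty":0,"tz":0,"ax":0,"ay":0,"az":0,"jaw":-0.2},{"tx":0,"ty":0,"tz":0,"ax":0,"ay":0,"az":0,"jaw":-0.2},{"tx":0,"ty":0,"tz":0,"ax":0,"ay":0,"az":0,"jaw":-0.2}]'
python3 - <<'E'
from h import *
print(telemetry.get_obs()['wrist_force']); plan([.5355,.1168,.167],97,0,18)
E
```

```text
time: 29.25
ee_pos: [0.4674, -0.3549, 0.1667]
tcp_rot: [-180.0, 0.0, 96.9]
wrist_force: [-0.5, 0.4, -2.0]
opening: 0.0419
grasp_force: 61.2
[-0.51764084  0.35435616 -2.00097761]
18 rows t [ 0.0256  0.0069 -0.    ] a [-0.  0. -0.]
```

```bash
python3 -m handwheel '[{"tx":0.0128,"ty":0.00345,"tz":0,"ax":0,"ay":0,"az":0,"jaw":-0.2},{"tx":0.0256,"ty":0.0069,"tz":0,"ax":0,"ay":0,"az":0,"jaw":-0.2},{"tx":0.0256,"ty":0.0069,"tz":0,"ax":0,"ay":0,"az":0,"jaw":-0.2},{"tx":0.0256,"ty":0.0069,"tz":0,"ax":0,"ay":0,"az":0,"jaw":-0.2},{"tx":0.0256,"ty":0.0069,"tz":0,"ax":0,"ay":0,"az":0,"jaw":-0.2},{"tx":0.0256,"ty":0.0069,"tz":0,"ax":0,"ay":0,"az":0,"jaw":-0.2},{"tx":0.0256,"ty":0.0069,"tz":0,"ax":0,"ay":0,"az":0,"jaw":-0.2},{"tx":0.0256,"ty":0.0069,"tz":0,"ax":0,"ay":0,"az":0,"jaw":-0.2},{"tx":0.0256,"ty":0.0069,"tz":0,"ax":0,"ay":0,"az":0,"jaw":-0.2},{"tx":0.0256,"ty":0.0069,"tz":0,"ax":0,"ay":0,"az":0,"jaw":-0.2}]'
python3 -m handwheel '[{"tx":0.0256,"ty":0.0069,"tz":0,"ax":0,"ay":0,"az":0,"jaw":-0.2},{"tx":0.0256,"ty":0.0069,"tz":0,"ax":0,"ay":0,"az":0,"jaw":-0.2},{"tx":0.0256,"ty":0.0069,"tz":0,"ax":0,"ay":0,"az":0,"jaw":-0.2},{"tx":0.0256,"ty":0.0069,"tz":0,"ax":0,"ay":0,"az":0,"jaw":-0.2},{"tx":0.0256,"ty":0.0069,"tz":0,"ax":0,"ay":0,"az":0,"jaw":-0.2},{"tx":0.0256,"ty":0.0069,"tz":0,"ax":0,"ay":0,"az":0,"jaw":-0.2},{"tx":0.0256,"ty":0.0069,"tz":0,"ax":0,"ay":0,"az":0,"jaw":-0.2},{"tx":0.0256,"ty":0.0069,"tz":0,"ax":0,"ay":0,"az":0,"jaw":-0.2},{"tx":0.0128,"ty":0.00345,"tz":0,"ax":0,"ay":0,"az":0,"jaw":-0.2},{"tx":0,"ty":0,"tz":0,"ax":0,"ay":0,"az":0,"jaw":-0.2}]'
python3 - <<'E'
from h import *
plan([.5355,.1168,.134],97,0,6)
E
```

```text
time: 30.5
ee_pos: [0.5032, -0.1041, 0.1673]
tcp_rot: [180.0, 0.1, 97.0]
wrist_force: [0.6, 0.1, -2.9]
opening: 0.0419
grasp_force: 61.2
time: 31.75
ee_pos: [0.535, 0.118, 0.167]
tcp_rot: [-180.0, 0.1, 97.0]
wrist_force: [0.1, 0.5, -2.1]
opening: 0.0419
grasp_force: 61.2
6 rows t [-0.0002  0.0001  0.0055] a [-0.    0.01  0.  ]
```

```bash
python3 -m handwheel '[{"tx":-0.001,"ty":0,"tz":0.008,"ax":0,"ay":0,"az":0,"jaw":-0.2},{"tx":0,"ty":0,"tz":0.01,"ax":0,"ay":0,"az":0,"jaw":-0.2},{"tx":0,"ty":0,"tz":0.01,"ax":0,"ay":0,"az":0,"jaw":-0.2},{"tx":0,"ty":0,"tz":0.007,"ax":0,"ay":0,"az":0,"jaw":-0.2},{"tx":0,"ty":0,"tz":0.003,"ax":0,"ay":0,"az":0,"jaw":-0.2},{"tx":0,"ty":0,"tz":0.003,"ax":0,"ay":0,"az":0,"jaw":-0.2},{"tx":0,"ty":0,"tz":0.003,"ax":0,"ay":0,"az":0,"jaw":-0.2},{"tx":0,"ty":0,"tz":0.003,"ax":0,"ay":0,"az":0,"jaw":-0.2},{"tx":0,"ty":0,"tz":0,"ax":0,"ay":0,"az":0,"jaw":-0.2},{"tx":0,"ty":0,"tz":0,"ax":0,"ay":0,"az":0,"jaw":-0.2}]'
```

```text
time: 33.0
ee_pos: [0.5355, 0.1163, 0.1202]
tcp_rot: [180.0, 0.1, 96.9]
wrist_force: [-0.5, 0.2, -2.7]
opening: 0.042
grasp_force: 61.2
```

Underside at about 0.089 and the tip has entered with no side force. I'll lower the last 9 mm or so.

```bash
python3 -m handwheel '[{"tx":0,"ty":0,"tz":0.002,"ax":0,"ay":0,"az":0,"jaw":-0.2},{"tx":0,"ty":0,"tz":0.002,"ax":0,"ay":0,"az":0,"jaw":-0.2},{"tx":0,"ty":0,"tz":0.002,"ax":0,"ay":0,"az":0,"jaw":-0.2},{"tx":0,"ty":0,"tz":0.002,"ax":0,"ay":0,"az":0,"jaw":-0.2},{"tx":0,"ty":0,"tz":0.001,"ax":0,"ay":0,"az":0,"jaw":-0.2},{"tx":0,"ty":0,"tz":0.001,"ax":0,"ay":0,"az":0,"jaw":-0.2},{"tx":0,"ty":0,"tz":0.0005,"ax":0,"ay":0,"az":0,"jaw":-0.2},{"tx":0,"ty":0,"tz":0,"ax":0,"ay":0,"az":0,"jaw":-0.2},{"tx":0,"ty":0,"tz":0,"ax":0,"ay":0,"az":0,"jaw":-0.2},{"tx":0,"ty":0,"tz":0,"ax":0,"ay":0,"az":0,"jaw":-0.2}]'
```

```text
time: 34.25
ee_pos: [0.5354, 0.1165, 0.1107]
tcp_rot: [179.9, 0.0, 96.9]
wrist_force: [-3.9, -0.1, 6.7]
opening: 0.0418
grasp_force: 62.1
```

Seated. I'll release it, rise, and head for the far side of the gauge arm.

```bash
python3 -m handwheel '[{"tx":0,"ty":0,"tz":-0.0007,"ax":0,"ay":0,"az":0,"jaw":-0.1},{"tx":0,"ty":0,"tz":0,"ax":0,"ay":0,"az":0,"jaw":0.05},{"tx":0,"ty":0,"tz":0,"ax":0,"ay":0,"az":0,"jaw":0.3},{"tx":0,"ty":0,"tz":0,"ax":0,"ay":0,"az":0,"jaw":0.8},{"tx":0,"ty":0,"tz":0,"ax":0,"ay":0,"az":0,"jaw":1},{"tx":0,"ty":0,"tz":0,"ax":0,"ay":0,"az":0,"jaw":1},{"tx":0,"ty":0,"tz":-0.03,"ax":0,"ay":0,"az":0,"jaw":1},{"tx":0,"ty":0,"tz":-0.04,"ax":0,"ay":0,"az":0,"jaw":1},{"tx":0,"ty":0,"tz":-0.04,"ax":0,"ay":0,"az":0,"jaw":0},{"tx":0,"ty":0,"tz":-0.04,"ax":0,"ay":0,"az":0,"jaw":-1}]'
python3 - <<'E'
from h import *
H=np.array([.609,.228])
def C(th,off,r=.08):
    a=np.radians(th); return H+r*np.array([np.cos(a),np.sin(a)])-off*np.array([-np.sin(a),np.cos(a)])
o=telemetry.get_obs(); print(C(151,.045))
st=plan([*C(151,.045),.26],61,0,8,(np.array([.5355,.1168,.26]),R.from_euler('xyz',[180,0,97],degrees=True)))
st=plan([*C(151,.045),.172],61,0,5,st)
E
```

```text
time: 35.5
ee_pos: [0.5353, 0.1165, 0.2616]
tcp_rot: [180.0, 0.1, 96.9]
wrist_force: [0.3, 1.0, -0.1]
opening: 0.0511
grasp_force: 0.0
[0.56084686 0.30614266]
8 rows t [ 0.0243 -0.0005 -0.    ] a [ 0.  -0.   4.5]
5 rows t [ 0.     -0.      0.0176] a [0. 0. 0.]
```

```bash
python3 -m handwheel '[{"tx":0.0243,"ty":-0.0005,"tz":0,"ax":0,"ay":0,"az":4.5,"jaw":-1},{"tx":0.0243,"ty":-0.0005,"tz":0,"ax":0,"ay":0,"az":4.5,"jaw":-1},{"tx":0.0243,"ty":-0.0005,"tz":0,"ax":0,"ay":0,"az":4.5,"jaw":-1},{"tx":0.0243,"ty":-0.0005,"tz":0,"ax":0,"ay":0,"az":4.5,"jaw":-1},{"tx":0.0243,"ty":-0.0005,"tz":0,"ax":0,"ay":0,"az":4.5,"jaw":-1},{"tx":0.0243,"ty":-0.0005,"tz":0,"ax":0,"ay":0,"az":4.5,"jaw":-1},{"tx":0.0243,"ty":-0.0005,"tz":0,"ax":0,"ay":0,"az":4.5,"jaw":-1},{"tx":0.0243,"ty":-0.0005,"tz":0,"ax":0,"ay":0,"az":4.5,"jaw":-1},{"tx":0,"ty":0,"tz":0,"ax":0,"ay":0,"az":0,"jaw":-1},{"tx":0,"ty":0,"tz":0,"ax":0,"ay":0,"az":0,"jaw":-1}]'
python3 -m handwheel '[{"tx":0,"ty":0,"tz":0.018,"ax":0,"ay":0,"az":0,"jaw":-1},{"tx":0,"ty":0,"tz":0.018,"ax":0,"ay":0,"az":0,"jaw":-1},{"tx":0,"ty":0,"tz":0.018,"ax":0,"ay":0,"az":0,"jaw":-1},{"tx":0,"ty":0,"tz":0.018,"ax":0,"ay":0,"az":0,"jaw":-1},{"tx":0,"ty":0,"tz":0.016,"ax":0,"ay":0,"az":0,"jaw":-1},{"tx":0,"ty":0,"tz":0,"ax":0,"ay":0,"az":0,"jaw":-1},{"tx":0,"ty":0,"tz":0,"ax":0,"ay":0,"az":0,"jaw":-1},{"tx":0,"ty":0,"tz":0,"ax":0,"ay":0,"az":0,"jaw":-1},{"tx":0,"ty":0,"tz":0,"ax":0,"ay":0,"az":0,"jaw":-1},{"tx":0,"ty":0,"tz":0,"ax":0,"ay":0,"az":0,"jaw":-1}]'
python3 - <<'E'
from h import *
H=np.array([.609,.228])
def C(th,off,r=.08):
    a=np.radians(th); return H+r*np.array([np.cos(a),np.sin(a)])-off*np.array([-np.sin(a),np.cos(a)])
st=plan([*C(151,.017),.172],61,0,4)
for a,n in((200,14),(228,8),(238,6)): st=plan([*C(a,.017),.172],a-90,0,n,st)
E
```

```text
time: 36.75
ee_pos: [0.5607, 0.3057, 0.26]
tcp_rot: [180.0, 0.1, 61.0]
wrist_force: [-1.9, -0.6, 0.8]
opening: 0.0002
grasp_force: 0.0
time: 38.0
ee_pos: [0.5609, 0.3061, 0.1723]
tcp_rot: [179.9, 0.0, 60.9]
wrist_force: [-1.0, 0.8, -0.3]
opening: -0.0001
grasp_force: 0.0
4 rows t [-0.007  -0.      0.0001] a [ 0.01  0.01 -0.01]
14 rows t [-0.0049 -0.0009 -0.    ] a [ 0.   0.  -3.5]
8 rows t [-0.0049 -0.0009 -0.    ] a [-0.   0.  -3.5]
6 rows t [-0.0023 -0.0005 -0.    ] a [ 0.    0.   -1.67]
```

```bash
python3 -m handwheel '[{"tx":-0.007,"ty":0,"tz":0,"ax":0,"ay":0,"az":0,"jaw":-1},{"tx":-0.007,"ty":0,"tz":0,"ax":0,"ay":0,"az":0,"jaw":-1},{"tx":-0.007,"ty":0,"tz":0,"ax":0,"ay":0,"az":0,"jaw":-1},{"tx":-0.007,"ty":0,"tz":0,"ax":0,"ay":0,"az":0,"jaw":-1},{"tx":-0.0049,"ty":-0.0009,"tz":0,"ax":0,"ay":0,"az":-3.5,"jaw":-1},{"tx":-0.0049,"ty":-0.0009,"tz":0,"ax":0,"ay":0,"az":-3.5,"jaw":-1},{"tx":-0.0049,"ty":-0.0009,"tz":0,"ax":0,"ay":0,"az":-3.5,"jaw":-1},{"tx":-0.0049,"ty":-0.0009,"tz":0,"ax":0,"ay":0,"az":-3.5,"jaw":-1},{"tx":-0.0049,"ty":-0.0009,"tz":0,"ax":0,"ay":0,"az":-3.5,"jaw":-1},{"tx":-0.0049,"ty":-0.0009,"tz":0,"ax":0,"ay":0,"az":-3.5,"jaw":-1}]'
python3 -m handwheel '[{"tx":-0.0049,"ty":-0.0009,"tz":0,"ax":0,"ay":0,"az":-3.5,"jaw":-1},{"tx":-0.0049,"ty":-0.0009,"tz":0,"ax":0,"ay":0,"az":-3.5,"jaw":-1},{"tx":-0.0049,"ty":-0.0009,"tz":0,"ax":0,"ay":0,"az":-3.5,"jaw":-1},{"tx":-0.0049,"ty":-0.0009,"tz":0,"ax":0,"ay":0,"az":-3.5,"jaw":-1},{"tx":-0.0049,"ty":-0.0009,"tz":0,"ax":0,"ay":0,"az":-3.5,"jaw":-1},{"tx":-0.0049,"ty":-0.0009,"tz":0,"ax":0,"ay":0,"az":-3.5,"jaw":-1},{"tx":-0.0049,"ty":-0.0009,"tz":0,"ax":0,"ay":0,"az":-3.5,"jaw":-1},{"tx":-0.0049,"ty":-0.0009,"tz":0,"ax":0,"ay":0,"az":-3.5,"jaw":-1},{"tx":-0.0049,"ty":-0.0009,"tz":0,"ax":0,"ay":0,"az":-3.5,"jaw":-1},{"tx":-0.0049,"ty":-0.0009,"tz":0,"ax":0,"ay":0,"az":-3.5,"jaw":-1}]'
```

```text
time: 39.25
ee_pos: [0.5321, 0.2559, 0.1724]
tcp_rot: [179.9, 0.0, 82.1]
wrist_force: [2.3, 1.8, 0.3]
opening: -0.0003
grasp_force: 0.9
time: 40.5
ee_pos: [0.5296, 0.2069, 0.1724]
tcp_rot: [180.0, 0.0, 117.1]
wrist_force: [-0.4, 3.1, 0.5]
opening: 0.0
grasp_force: 0.9
```

```bash
python3 -m handwheel '[{"tx":-0.0049,"ty":-0.0009,"tz":0,"ax":0,"ay":0,"az":-3.5,"jaw":-1},{"tx":-0.0049,"ty":-0.0009,"tz":0,"ax":0,"ay":0,"az":-3.5,"jaw":-1},{"tx":-0.0049,"ty":-0.0009,"tz":0,"ax":0,"ay":0,"az":-3.5,"jaw":-1},{"tx":-0.0049,"ty":-0.0009,"tz":0,"ax":0,"ay":0,"az":-3.5,"jaw":-1},{"tx":-0.0049,"ty":-0.0009,"tz":0,"ax":0,"ay":0,"az":-3.5,"jaw":-1},{"tx":-0.0049,"ty":-0.0009,"tz":0,"ax":0,"ay":0,"az":-3.5,"jaw":-1},{"tx":-0.0023,"ty":-0.0005,"tz":0,"ax":0,"ay":0,"az":-1.67,"jaw":-1},{"tx":-0.0023,"ty":-0.0005,"tz":0,"ax":0,"ay":0,"az":-1.67,"jaw":-1},{"tx":-0.0023,"ty":-0.0005,"tz":0,"ax":0,"ay":0,"az":-1.67,"jaw":-1},{"tx":0,"ty":0,"tz":0,"ax":0,"ay":0,"az":0,"jaw":-1}]'
python3 -m handwheel '[{"tx":-0.0012,"ty":-0.0002,"tz":0,"ax":0,"ay":0,"az":-0.8,"jaw":-1},{"tx":-0.0012,"ty":-0.0002,"tz":0,"ax":0,"ay":0,"az":-0.8,"jaw":-1},{"tx":-0.0012,"ty":-0.0002,"tz":0,"ax":0,"ay":0,"az":-0.8,"jaw":-1},{"tx":0,"ty":0,"tz":0,"ax":0,"ay":0,"az":0,"jaw":-1},{"tx":0,"ty":0,"tz":0,"ax":0,"ay":0,"az":0,"jaw":-1},{"tx":0,"ty":0,"tz":0,"ax":0,"ay":0,"az":0,"jaw":-1},{"tx":0,"ty":0,"tz":0,"ax":0,"ay":0,"az":0,"jaw":-1},{"tx":0,"ty":0,"tz":0,"ax":0,"ay":0,"az":0,"jaw":-1},{"tx":0,"ty":0,"tz":0,"ax":0,"ay":0,"az":0,"jaw":-1},{"tx":0,"ty":0,"tz":0,"ax":0,"ay":0,"az":0,"jaw":-1}]'
```

```text
time: 41.75
ee_pos: [0.5468, 0.1742, 0.1721]
tcp_rot: [-179.9, 0.1, 142.9]
wrist_force: [-0.8, 0.0, -0.3]
opening: 0.0
grasp_force: 0.0
time: 43.0
ee_pos: [0.5492, 0.1719, 0.1722]
tcp_rot: [-180.0, 0.0, 145.3]
wrist_force: [0.1, -0.4, -1.0]
opening: 0.0001
grasp_force: 0.0
```

```bash
python3 -m handwheel '[{"tx":-0.001,"ty":-0.0002,"tz":0,"ax":0,"ay":0,"az":-0.7,"jaw":-1},{"tx":-0.001,"ty":-0.0002,"tz":0,"ax":0,"ay":0,"az":-0.7,"jaw":-1},{"tx":-0.001,"ty":0,"tz":0,"ax":0,"ay":0,"az":-0.7,"jaw":-1},{"tx":-0.001,"ty":0,"tz":0,"ax":0,"ay":0,"az":0,"jaw":-1},{"tx":0,"ty":0,"tz":0,"ax":0,"ay":0,"az":0,"jaw":-1},{"tx":0,"ty":0,"tz":0,"ax":0,"ay":0,"az":0,"jaw":-1},{"tx":0,"ty":0,"tz":0,"ax":0,"ay":0,"az":0,"jaw":-1},{"tx":0,"ty":0,"tz":0,"ax":0,"ay":0,"az":0,"jaw":-1},{"tx":0,"ty":0,"tz":0,"ax":0,"ay":0,"az":0,"jaw":-1},{"tx":0,"ty":0,"tz":0,"ax":0,"ay":0,"az":0,"jaw":-1}]'
```

```text
time: 44.25
ee_pos: [0.5506, 0.1703, 0.1722]
tcp_rot: [-179.9, -0.2, 147.5]
wrist_force: [-10.7, 6.5, 3.7]
opening: -0.0
grasp_force: 6.2
```

```bash
python3 -m handwheel '[{"tx":0.005,"ty":0,"tz":0,"ax":0,"ay":0,"az":0,"jaw":-1},{"tx":0.02,"ty":0,"tz":0,"ax":0,"ay":0,"az":0,"jaw":-1},{"tx":0.03,"ty":0,"tz":0,"ax":0,"ay":0,"az":0,"jaw":-1},{"tx":0.03,"ty":0,"tz":-0.02,"ax":0,"ay":0,"az":0,"jaw":-1},{"tx":0.04,"ty":0,"tz":-0.03,"ax":0,"ay":0,"az":0,"jaw":-1},{"tx":0.05,"ty":0.02,"tz":-0.03,"ax":0,"ay":0,"az":0,"jaw":-1},{"tx":0.05,"ty":0.02,"tz":0,"ax":0,"ay":0,"az":0,"jaw":-1},{"tx":0.05,"ty":0.03,"tz":0,"ax":0,"ay":0,"az":0,"jaw":-1},{"tx":0.03,"ty":0.05,"tz":0,"ax":0,"ay":0,"az":0,"jaw":-1},{"tx":0,"ty":0,"tz":0,"ax":0,"ay":0,"az":0,"jaw":-1}]'
python3 - <<'E'
from h import *
# numeric check: bright arm bar (z .197) mask in the top view, rectified to the z=.197 plane
c=snap('top','top6'); im=cv2.imread('pics/top6.png').astype(int)
H=np.array([.609,.228])
best=[]
for th in range(140,252,2):
    a=np.radians(th); v=[]
    for r in np.linspace(.025,.12,30):
        u,w=proj('top6',[*(H+r*np.array([np.cos(a),np.sin(a)])),.197]).round().astype(int); p=im[w,u]; v.append([p.mean(),p.max()-p.min()])
    m=np.mean(v,0); best.append((th,m[0].round(),m[1].round()))
best.sort(key=lambda b:b[2]); print(best[:8])
E
```

```text
time: 45.5
ee_pos: [0.3581, 0.4376, 0.2499]
tcp_rot: [-179.8, 0.0, 147.7]
wrist_force: [-0.3, -0.1, 0.0]
opening: -0.0001
grasp_force: 0.0
[(234, np.float64(172.0), np.float64(13.0)), (236, np.float64(181.0), np.float64(13.0)), (232, np.float64(154.0), np.float64(14.0)), (238, np.float64(175.0), np.float64(14.0)), (240, np.float64(160.0), np.float64(16.0)), (224, np.float64(101.0), np.float64(18.0)), (222, np.float64(99.0), np.float64(19.0)), (226, np.float64(111.0), np.float64(19.0))]
```

The gauge arm reads about 236° in the image. The direction to the spindle is 237°, so the arm is at its stop.

```bash
python3 -c "
from workcell import workorder
print(workorder.job_done())"
```

```text
the job is handed in; nothing more can be done
None
```

I pushed the riser home, placed the wheel head and then the collar, swung the gauge arm to its stop and handed the job in at about 46 s; the handoff returned no verdict, and the seated collar was judged from force and height readings only, not from a picture.

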